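Turn the square vase in the spray-mask jig and hold the sprung mask at its line

ROBOT

A 7-joint arm with a two-finger parallel gripper is mounted at the origin on the work surface. World frame = base frame: x ahead of the robot, y to its left, z up, the work surface at z = 0. Lengths are in m, angles in degrees, forces in N, time in s.
With the tool pointing down it reaches from about 0.35 to 0.9 m from the base axis. Payload 7.2 kg.
Tool frame: the origin (TCP) lies at the very end of the fingers, on their centre line; the grasp point (between the pads) lies 19 mm behind it (bot.grip_depth is the z of the grasp point in the tool frame, in m); z points along the fingers, x is the direction in which the jaws open and shut, and the axes are right-handed (so a half turn about z gives the same grasp; the last joint's range is limited). The gripper opens to 85 mm and grips with 20 to 120 N. Pads are 22 mm wide; open, the fingers measure 114 mm over their backs; the gripper's body (76 mm by 85 mm) begins 54 mm behind the grasp point. The pads swing forward as they close: fully open they stand 13 mm farther back than shut.
Start: joints at [-67.506, 23.554, -0.728, 91.456, 0.321, 64.991, -4.71], TCP at [0.278, 0.56, 0.231] pointing down, gripper open.
Joint ranges: [-169.25, 169.25], [-16.82, 113.86], [-84.01, 82.57], [7.8, 145.47], [-59.2, 239.2], [7.22, 106.19], [-163.78, 163.78]. Speed limits (degrees/s): [136.94, 136.94, 172.46, 172.46, 180, 180, 180].

INTERFACE

Orientations are given as [roll, pitch, yaw] about the fixed x, y, z axes, in that order (R = Rz(yaw) Ry(pitch) Rx(roll)).
In Python, from station import state, imaging, workorder, bot gives the robot as it stands. The module is installed in compiled form; this text tells all that it offers.
- The arm moves only by the shell command python3 -m pendant 'ROWS' [OPENING] [FORCE]. ROWS is JSON, a list that holds one entry, the list of rows, each a list of 6 numbers: the shift along the world's x, y, z in m, then the turn, a rotation vector about the world's x, y, z in degrees. A call has 1 to 5 rows; each row shifts and turns the pose as measured when the row begins; what a row does not reach is not made up. A row lasts 1/10 s, in which the tool goes at most 50 mm and 8.59 degrees, less where a joint would pass 70% of its speed; a pose out of reach is approached as far as the arm can. A call is refused whole if a number of a shift passes 0.05 or a number of a turn 8.59, either way. A call with a gripper value outside its range is refused whole. OPENING is the opening in per cent of the stroke, from 0 (shut) to 100 (fully open), set as the call begins (- or left out, the last holds). The fingers move at their own pace and stop on an object; FORCE is the grip in N (left out, the last holds). Time passes only in rows, so rows that do not move let the fingers close. It gives the time, the measured TCP pose, the force and the opening at its end, in the units of the state.
- state(): the state, without advancing time (a new reading comes with each control period).
- imaging.camera(name): name is "side" or "top" or "wrist"; returns a dict with "image" (420x560x3 uint8, blue, green, red), "z_map" (420x560 float32, m along the optical axis (not along the pixel's ray), 0 where there is no reading), "fov_y" (degrees; the focal length in pixels is half the picture's height over the tangent of half this angle, whatever the lens; pixels are square), "cx", "cy" (the principal point, pixels), "R" (3x3) and "t" (3): a world point X has camera coordinates R X + t; the wrist camera has in their place "mount" (4x4, takes a point from camera to tool coordinates, whose origin is the TCP and whose axes are the tool frame's). Camera axes: x right, y down, z forward; pixel columns grow to the right and rows downward; lengths in m; the calibration is good to about 2 mm. A picture is of the moment at which its call begins: read the wrist's pose just before it.
- workorder.hand_in(): hands the job in, once; it reports no verdict.
The state is a dict: "time": time; "joint_pos": joint angles; "qvel": joint speeds; "joint_efforts": joint torques, N m; "eef_pos": TCP position; "eef_rot": TCP orientation; "ft_force": force on the tool from outside, world axes, zero at the start; "torque": the same for the moment, N m; "finger_gap": finger opening in m.
Only numpy, scipy, OpenCV 4.12 (cv2) and the standard library are available. Lean on these libraries where they do the work, as an engineer would, in place of code of your own. Each camera call takes 0.05 s, during which the arm holds its last target. There are 200 camera calls.

TASK

The square porcelain vase in the spray-mask jig is to be sprayed on its next, still plain side: draw back the jig's sliding jaw, give the vase a quarter turn so that a plain side faces the mask, stand it back upright on the nest pad centred between the jaws, and push the sliding jaw up against it again. Then pull the sprung mask slide by its upright grip out to the line on the base plate, so that the window stands in front of the vase, and finish while holding it there, because it springs back if let go. Leave the other things on the bench where they are.

Things in the scene. Friction and masses are not known exactly. Their poses are not given: they have to be found in the camera images.
- jig: Spray-mask jig fixed to the bench: aluminium base plate 12 mm thick, covering x -115 to +88, y -118 to +160 mm of its frame. Origin at bench height under the nest's centre; +x points from the sliding jaw to the fixed jaw and the mask (away from the robot, give or take the yaw), +y the way the mask slide is pulled out, z up.
- nest (a point): Centre of the nest pad (52 mm square), jig x 0, y 0, z 16 mm; the vase stands on it. Fixed jaw behind it: 8 mm thick, 56 mm wide, face at jig x +26, top z 34. Sliding jaw in front (-x), same width and top.
- mask_window (a point): Centre of the 36 by 40 mm window in the mask plate (3 mm thick at jig x +40, 76 mm wide, z 34 to 100 mm). Slide home: jig y -70, the plate clear beside the nest (y -108 to -32); at the mark: y 0, in front of the vase. The slide's bar runs along y at jig x +50, top z 32; the spring tube at x +73, top z 30.
- mark (a point): The mark: a black line scribed along x on the base plate at jig x +50, y +128, z 12 mm. The slide is at the mark when the black index line round the middle of the grip's foot block lies on this line; the slide has then come out 70 mm and its window is centred on the nest.
- jaw (a joint): Sliding jaw, in m: 0.0005 when it bears on the 52 mm vase that bears on the fixed jaw; grows as the jaw is drawn back along jig -x, to 0.032 at the stop. No spring: it stays where it is left; about 2.5 N of friction.
- jaw_knob (a point): Point at grasping height (z 62 mm) on the axis of the upright black knob of the sliding jaw: 22 mm diameter, black part from z 40 to 82 mm. With the jaw closed it stands at jig x -75, y 0. It moves with the jaw.
- mask_slide: Mask slide (bar, mask plate and grip in one). Its frame coincides with the jig's when home and slides along jig +y as it is pulled: its y in the jig frame is 0 home, 70 mm at the mark, 95 mm at the end stop. The spring pulls it home with 4 N at home and about 9.6 N at the mark, plus little friction.
- pull_grip (a point): Upright black grip of the mask slide: 22 mm diameter, black part from z 38 to 82 mm, standing on a 24 mm square foot block (top z 32). This point lies on its axis at grasping height, z 62 mm; at jig x +50, y +58 with the slide home and y +128 at the mark.
- vase: White square porcelain vase, open at the top, 52 by 52 by 80 mm high, walls 4 mm, 0.2 to 0.4 kg; origin at the centre of its underside. A flower is painted on the faces +x and -x of its own frame; its faces +y and -y are plain. At the start it stands in the nest (underside at z 16 mm, top at 96), clamped between the jaws, with a painted face to the mask.
- finished_vase: Another vase of the same size with a flower on all four sides, on the bench to the -y side of the jig. Not part of the job.
- medium_bottle: White round bottle, 52 mm diameter, 130 mm high, to the -y side of the jig. Leave alone.
- colour_jar: Small glass jar with a metal cap, 40 mm diameter, 40 mm high, standing on the base plate of the jig in its corner at -x, +y. Leave alone.
- palette_knife: Palette knife, wooden handle and steel blade, 200 mm long, lying on the bench to the +y side of the jig. Leave alone.
- spare_mask: Spare mask plate, 66 by 76 by 3 mm, lying flat beyond the jig. Leave alone.
- flat_brush: Flat brush with a wooden handle, 200 mm long, lying beyond the jig. Leave alone.
- tape_roll: Cardboard ring 68 mm across, 19 mm high, beyond the jig on its +y side. Leave alone.
There are look-alikes about, which are no part of the job. What is shaped like the vase but green is not meant.

How it is judged (in metres and radians):
On the way, in this order (a step that is already met when the one before it is completed fails the run):
1. the sliding jaw has been drawn back at least 5 mm (value of joint jaw above 0.005 m), for 0.1 s.
2. vase let go in the nest, plain side to the mask, sliding jaw closed on it (angle between the x axis of vase and the y axis of jig, either way round below 0.1 rad and angle between vase's own z axis and vertical below 0.05 rad and z of vase in the frame of jig below 0.019 m and y of vase in the frame of jig between -0.007 and 0.007 m and x of vase in the frame of jig between -0.005 and 0.005 m and value of joint jaw below 0.0035 m and contact force between the fingers and vase below 0.2 N), for 0.2 s.
3. the mask slide has been pulled out to the line by its grip (y of mask_slide in the frame of jig between 0.066 and 0.074 m and contact force between the fingers and mask_slide above 2 N), for 0.1 s.
At the end, for the whole second after the job is handed in: Fingers hold the mask grip (over 2 N), still, within 4 mm of the mark. The vase stands upright on the nest pad, painted faces within 0.1 rad of jig +y and -y, within 7 mm of the nest centre along y and 5 mm along x, the sliding jaw less than 3 mm off it (all of step 3 and linear speed of mask_slide below 0.01 m/s and angle between the x axis of vase and the y axis of jig, either way round below 0.1 rad and angle between vase's own z axis and vertical below 0.05 rad and z of vase in the frame of jig below 0.019 m and y of vase in the frame of jig between -0.007 and 0.007 m and x of vase in the frame of jig between -0.005 and 0.005 m and value of joint jaw below 0.0035 m and linear speed of vase below 0.02 m/s); the arm keeps its last pose, push and grip.
It fails at once if the vase was tipped over (angle between vase's own z axis and vertical above 0.6 rad).
It fails at once if another thing on the bench was disturbed (moved more than 25 mm) (distance of any of finished_vase, medium_bottle, colour_jar, palette_knife, spare_mask, flat_brush, tape_roll from where it was at the start of the episode above 0.025 m).
It also fails if it takes over 72 s, if anything falls off the work surface, if the arm or the gripper's body presses on something with over 40 N, if the wrist force passes 120 N, or if a joint passes its speed limit or range.

## Working session

There is one attempt and no reset: what is moved stays moved. The work goes in short steps, Python scripts to look and compute and a shell command to move; the robot and the scene stay as the last step left them, time stands still between calls to the robot, and variables do not carry over. Pictures are saved under pics/ and viewed, about 8 in all and at most 12, crops included, and the job is handed in when it is done.

```bash
mkdir -p pics; cat > h.py <<'E'
import numpy as np, cv2
from station import state, imaging, workorder, bot
from scipy.spatial.transform import Rotation as Ro
def cam(n):
    s=state(); c=imaging.camera(n); im=c["image"]; H=im.shape[0]
    f=H/2/np.tan(np.radians(c["fov_y"])/2)
    if n=="wrist":
        T=np.eye(4);T[:3,:3]=Ro.from_euler('xyz',s["eef_rot"],degrees=True).as_matrix();T[:3,3]=s["eef_pos"]
        M=T@np.array(c["mount"]); R=M[:3,:3].T; t=-R@M[:3,3]
    else: R=np.array(c["R"]);t=np.array(c["t"])
    return dict(im=im,z=c["z_map"],f=f,cx=c["cx"],cy=c["cy"],R=R,t=t)
def ray(c,u,v,h):  # pixel to world plane z=h
    d=c["R"].T@np.array([(u-c["cx"])/c["f"],(v-c["cy"])/c["f"],1]); o=-c["R"].T@c["t"]
    return o+d*(h-o[2])/d[2]
def cloud(c):
    v,u=np.mgrid[:c["z"].shape[0],:c["z"].shape[1]]; z=c["z"]
    P=np.stack([(u-c["cx"])/c["f"]*z,(v-c["cy"])/c["f"]*z,z],-1)
    return (P-c["t"])@c["R"]
def proj(c,X):
    p=c["R"]@np.array(X)+c["t"]; return p[:2]/p[2]*c["f"]+[c["cx"],c["cy"]]
E
python3 - <<'E'
from h import *
s=state();print({k:np.round(v,3) for k,v in s.items()})
for n in("top","side"):
    c=cam(n);cv2.imwrite(f"pics/{n}0.png",c["im"]);np.savez(f"{n}0.npz",**c);print(n,c["f"],-c["R"].T@c["t"],c["R"][2])
E
```

```text
{'time': np.float64(0.0), 'joint_pos': array([-67.508,  23.601,  -0.729,  91.503,   0.322,  64.992,  -4.709]), 'qvel': array([-0.021, -0.054,  0.025, -0.052, -0.028, -0.04 , -0.018]), 'joint_efforts': array([ 1.0000e-03, -6.0063e+01,  6.8400e-01, -2.9940e+01,  1.4000e-02,
        1.1000e-02, -0.0000e+00]), 'eef_pos': array([0.278, 0.559, 0.23 ]), 'eef_rot': array([1.79992e+02, 9.40000e-02, 6.36030e+01]), 'ft_force': array([-0.017, -0.16 ,  0.058]), 'torque': array([-0.036, -0.037,  0.025]), 'finger_gap': np.float64(0.085)}
top 411.79754812678095 [0.51766184 0.00837685 0.80873825] [ 0.055456   -0.03013558 -0.99800625]
side 427.4335246235175 [ 0.27628045 -0.57526852  0.80397138] [ 0.28763622  0.59328642 -0.75184881]
```

View pics/top0.png

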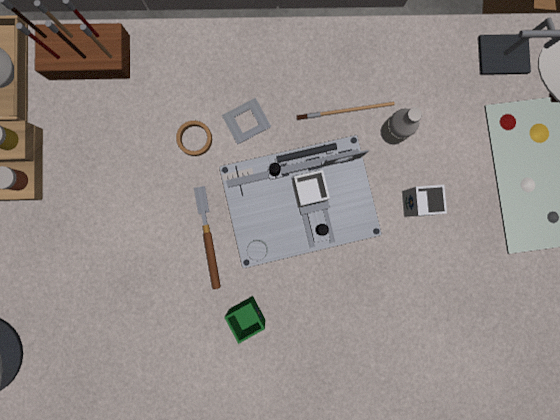

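View pics/side0.png

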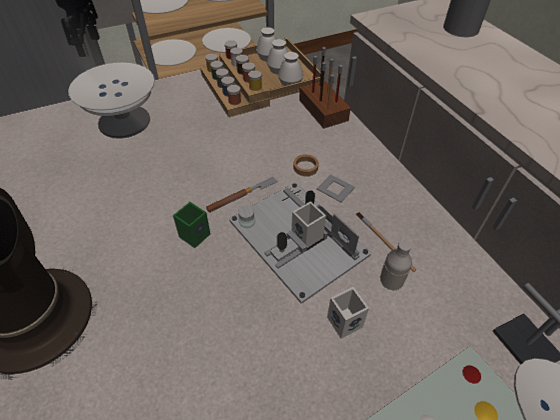

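The top picture shows the jig's vase at (312,190), the sliding jaw's knob at (322,230), the mask grip at (275,170), the scribed mark near (238,178) and the jar at (257,250). There are three look-alikes: white (312,190), which sits between the jaws in the nest and so is the vase meant; white (430,200), which is on the bench on the -y side and so is the finished vase; and green (245,320), which is excluded. Next I measure the jig's pose and make one enlarged crop.

```bash
python3 - <<'E'
from h import *
c=dict(np.load("top0.npz")); P=cloud(c); im=c["im"]; g=im.max(2)
v,u=np.mgrid[:420,:560]
def near(u0,v0,r): return (abs(u-u0)<r)&(abs(v-v0)<r)
for n,u0,v0,zlo,zhi in(("knob",322,230,.074,.09),("grip",275,170,.074,.09),("vase",312,190,.088,.105)):
    m=near(u0,v0,28)&(P[...,2]>zlo)&(P[...,2]<zhi)
    if n!="vase": m&=near(u0,v0,10)&(g<70)
    k,l,st,ce=cv2.connectedComponentsWithStats(m.astype(np.uint8))
    i=1+np.argmax(st[1:,4]); q=P[l==i]; pts=np.argwhere(l==i)[:,::-1].astype(np.float32)
    r=cv2.minAreaRect(q[:,:2].astype(np.float32)*1000)
    print(n,st[i],q.mean(0).round(4),"rect",np.round(r[0],1),np.round(r[1],1),round(r[2],1),"ray",[ray(c,*cv2.minAreaRect(pts)[0],h).round(4) for h in(.082,.096)])
# corner screws of the base plate (dark dots)
for u0,v0 in((226,170),(354,140),(376,231),(246,263)):
    m=(near(u0,v0,8)&(g<85)); 
    if m.sum(): print("screw",u[m].mean(),v[m].mean(),m.sum(),ray(c,u[m].mean(),v[m].mean(),.014).round(4))
cv2.imwrite("pics/crop0.png",cv2.resize(im[120:280,200:400],None,fx=4,fy=4,interpolation=cv2.INTER_CUBIC)[:600])
E
```

```text
knob [316 224  13  11 108] [ 0.5167 -0.0797  0.082 ] rect [516.1 -79.8] [18.5 20. ] 40.2 ray [array([ 0.5173, -0.08  ,  0.082 ]), array([ 0.5173, -0.0783,  0.096 ])]
grip [269 163  12  12 108] [0.6269 0.0013 0.0821] rect [627.3   0.8] [19.6 19.2] 88.0 ray [array([0.627 , 0.0009, 0.082 ]), array([0.6249, 0.001 , 0.096 ])]
vase [294 170  36  36 299] [ 0.5901 -0.0623  0.0963] rect [589.8 -61.9] [52.1 52.2] 11.5 ray [array([ 0.591 , -0.0631,  0.082 ]), array([ 0.5896, -0.0617,  0.096 ])]
screw 224.5 169.5 24 [0.6377 0.097  0.014 ]
screw 353.2173913043478 139.91304347826087 23 [ 0.6898 -0.1557  0.014 ]
screw 375.875 230.83333333333334 24 [ 0.5106 -0.1929  0.014 ]
screw 246.0 262.0 21 [0.4584 0.0598 0.014 ]
```

View pics/crop0.png

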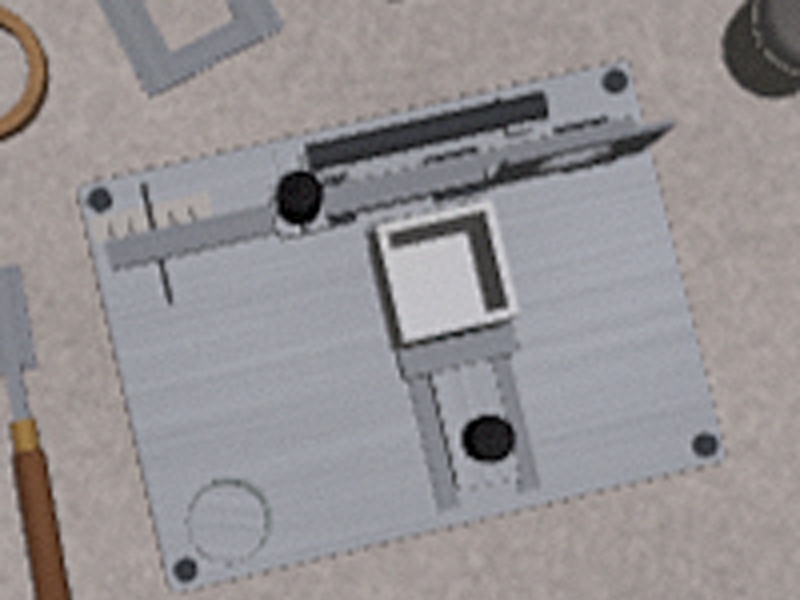

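The crop confirms it. The white vase at crop (445,275) sits between the jaws, with the knob at (488,438), the grip at (300,197) and the mark line at (150,195)–(168,300). Jig yaw is about 11.6° and its origin about (0.590, -0.064). I move above the knob with the fingers opening along jig y.

```bash
R='[0.017,-0.0456,0,0,0,2.8]'
python3 -m pendant '[[[0.017,-0.0456,0,0,0,2.8],[0.017,-0.0456,0,0,0,2.8],[0.017,-0.0456,0,0,0,2.8],[0.017,-0.0456,0,0,0,2.8],[0.017,-0.0456,0,0,0,2.8]]]' 60 40
python3 -m pendant '[[[0.017,-0.0456,0,0,0,2.8],[0.017,-0.0456,0,0,0,2.8],[0.017,-0.0456,0,0,0,2.8],[0.017,-0.0456,0,0,0,2.8],[0.017,-0.0456,0,0,0,2.8]]]'
python3 -m pendant '[[[0.017,-0.0456,0,0,0,2.8],[0.017,-0.0456,0,0,0,2.8],[0.017,-0.0456,0,0,0,2.8]]]'
```

```text
time: 0.6
eef_pos: [0.3582, 0.33, 0.2268]
eef_rot: [-179.8, 0.2, 78.8]
ft_force: [1.7, -0.2, -0.0]
finger_gap: 0.0515
time: 1.1
eef_pos: [0.4428, 0.0947, 0.2265]
eef_rot: [-179.8, 0.2, 93.4]
ft_force: [1.5, -0.2, -0.5]
finger_gap: 0.0512
time: 1.4
eef_pos: [0.4936, -0.0463, 0.2266]
eef_rot: [-179.8, 0.2, 102.2]
ft_force: [0.6, 1.0, 1.4]
finger_gap: 0.0513
```

```bash
python3 -m pendant '[[[0.01,-0.03,0,0,0,-0.5],[0,0,0,0,0,0]]]'; cat > look.py <<'E'
from h import *
import sys
def look(name):
    c=cam("wrist"); cv2.imwrite(f"pics/{name}.png",c["im"]); np.savez(f"{name}.npz",**c)
    P=cloud(c); g=c["im"].max(2); ok=c["z"]>0
    for n,m,zt in(("black",ok&(g<60)&(abs(P[...,2]-.082)<.006),.082),("rim",ok&(abs(P[...,2]-.096)<.005)&(g>90),.096)):
        k,l,st,ce=cv2.connectedComponentsWithStats(m.astype(np.uint8))
        for i in range(1,k):
            if st[i,4]<150: continue
            q=P[l==i]; r=cv2.minAreaRect(q[:,:2].astype(np.float32)*1000)
            print(n,st[i].tolist(),"mean",q.mean(0).round(4),"rect",np.round(r[0],1),np.round(r[1],1),round(r[2],1))
    return c
if __name__=="__main__":
    look(sys.argv[1]); s=state(); print(s["time"],s["eef_pos"],s["eef_rot"])
E
python3 look.py w1
```

```text
time: 1.6
eef_pos: [0.5043, -0.0852, 0.2265]
eef_rot: [-179.8, 0.4, 101.3]
ft_force: [0.3, 0.3, -0.2]
finger_gap: 0.0512
black [534, 5, 7, 62, 224] mean [0.3477 0.0803 0.078 ] rect [348.7  80.7] [43.7  3. ] 27.4
black [468, 19, 11, 70, 194] mean [0.3696 0.0376 0.0782] rect [370.2  37.8] [50.3  2. ] 26.4
black [272, 192, 23, 23, 392] mean [ 0.5151 -0.0815  0.0808] rect [515.7 -81.3] [18.7 18.7] 29.8
black [219, 315, 32, 9, 192] mean [ 0.6387 -0.1013  0.0826] rect [ 639.3 -103.7] [ 3.5 29.1] 7.6
rim [257, 263, 60, 53, 965] mean [ 0.5897 -0.0632  0.0953] rect [590.7 -62.7] [53.1 52.1] 11.7
1.65 [ 0.50380689 -0.08306301  0.22624856] [-179.75112617    0.32536547  101.39019315]
```

View pics/w1.png

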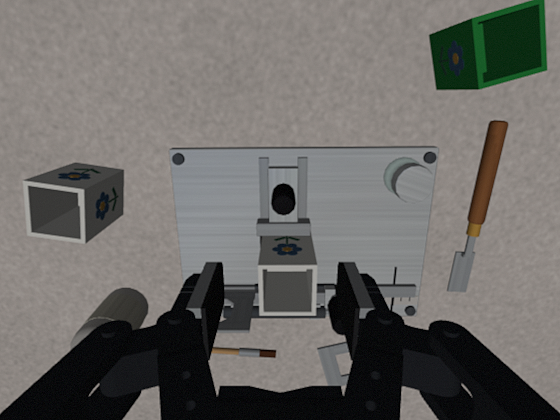

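The wrist view shows the knob at (284,200), the vase at (288,285) and the jar well off to the side at (410,180). The estimates agree, with the knob at about (0.516,-0.081), so I descend onto it and close.

```bash
python3 -m pendant '[[[0.012,0.002,-0.045,0,0,0],[0,0,-0.045,0,0,0],[0,0,-0.045,0,0,0],[0,0,-0.03,0,0,0],[0,0,-0.012,0,0,0]]]'
python3 -m pendant '[[[0,0,0,0,0,0]]]'
```

```text
time: 2.15
eef_pos: [0.5168, -0.0731, 0.0462]
eef_rot: [179.8, 0.1, 101.8]
ft_force: [-1.6, 0.1, 0.5]
finger_gap: 0.051
time: 2.25
eef_pos: [0.5155, -0.0717, 0.0448]
eef_rot: [-180.0, 0.0, 101.9]
ft_force: [0.1, -0.4, -0.2]
finger_gap: 0.051
```

```bash
python3 -m pendant '[[[0.001,-0.009,0,0,0,0],[0,0,0,0,0,0]]]'
python3 -m pendant '[[[0,0,0,0,0,0],[0,0,0,0,0,0],[0,0,0,0,0,0],[0,0,0,0,0,0]]]' 0 50
```

```text
time: 2.45
eef_pos: [0.5178, -0.0802, 0.0468]
eef_rot: [179.9, 0.1, 102.0]
ft_force: [-0.3, -0.3, -0.1]
finger_gap: 0.0516
time: 2.85
eef_pos: [0.5198, -0.0808, 0.0499]
eef_rot: [179.6, 0.1, 101.9]
ft_force: [2.5, -1.0, -8.7]
finger_gap: 0.0206
```

```bash
python3 -m pendant '[[[-0.009,-0.0018,0,0,0,0],[-0.009,-0.0018,0,0,0,0],[-0.009,-0.0018,0,0,0,0],[-0.006,-0.0012,0,0,0,0],[0,0,0,0,0,0]]]'
```

```text
time: 3.35
eef_pos: [0.4899, -0.087, 0.0499]
eef_rot: [179.0, 0.3, 101.9]
ft_force: [3.7, -2.7, -12.7]
finger_gap: 0.0202
```

```bash
python3 -m pendant '[[[0,0,0,0,0,0],[0,0,0,0,0,0],[0,0,0,0,0,0]]]' 60
python3 -m pendant '[[[0,0,0.04,0,0,0],[0,0,0.05,0,0,0],[0,0,0.05,0,0,0],[0.02,0.004,0.02,0,0,0],[0,0,0,0,0,0]]]' 100
python3 look.py w2
```

```text
time: 3.65
eef_pos: [0.4879, -0.087, 0.0505]
eef_rot: [179.0, 0.2, 101.9]
ft_force: [-0.9, 0.4, -0.5]
finger_gap: 0.0512
time: 4.15
eef_pos: [0.5042, -0.0835, 0.2168]
eef_rot: [179.3, 0.1, 101.8]
ft_force: [0.7, -0.3, -0.1]
finger_gap: 0.0855
black [541, 0, 8, 65, 238] mean [0.3474 0.08   0.0781] rect [348.2  80.1] [43.8  5.7] 32.9
black [475, 14, 9, 73, 207] mean [0.3694 0.0375 0.078 ] rect [369.8  37.7] [50.1  1.9] 26.6
black [267, 157, 26, 24, 455] mean [ 0.4852 -0.0879  0.0809] rect [485.4 -87.7] [18.9 18.6] 54.9
black [213, 317, 33, 10, 215] mean [ 0.6387 -0.1016  0.0827] rect [ 639.1 -104. ] [ 2.5 29.3] 11.7
black [328, 318, 22, 20, 302] mean [ 6.26e-01 -4.00e-04  8.03e-02] rect [ 6.274e+02 -1.000e-01] [18.5 18.2] 72.4
rim [253, 266, 61, 54, 1087] mean [ 0.5905 -0.0632  0.0952] rect [591.1 -62.6] [53.6 52. ] 11.8
rim [173, 333, 71, 4, 279] mean [ 0.6438 -0.1202  0.0992] rect [ 644.2 -120.4] [ 5.1 63.2] 12.1
4.2 [ 0.50229657 -0.08416923  0.21548269] [1.79466762e+02 1.28524348e-01 1.01793195e+02]
```

```bash
python3 -m pendant '[[[0.044,0.01,0,-0.1,0.5,-0.1],[0.044,0.01,0,0,0,0],[0,0,0,0,0,0]]]'
python3 -m pendant '[[[0,0,-0.04,0,0,0],[0,0,-0.04,0,0,0]]]'
```

```text
time: 4.5
eef_pos: [0.5868, -0.0644, 0.2118]
eef_rot: [-179.6, -0.0, 101.5]
ft_force: [-0.5, 0.3, -0.4]
finger_gap: 0.0853
time: 4.7
eef_pos: [0.5883, -0.0653, 0.1318]
eef_rot: [-179.8, 0.0, 101.5]
ft_force: [0.2, -0.2, -1.7]
finger_gap: 0.0858
```

```bash
python3 -m pendant '[[[0.002,0.002,-0.04,0,0,0],[0,0,-0.03,0,0,0],[0,0,-0.004,0,0,0]]]'
python3 -m pendant '[[[0,0,0,0,0,0],[0,0,0,0,0,0],[0,0,0,0,0,0],[0,0,0,0,0,0]]]' 0 50
```

```text
time: 5.0
eef_pos: [0.5814, -0.0643, 0.0475]
eef_rot: [-179.0, -0.1, 101.4]
ft_force: [-1.1, -0.4, -1.0]
finger_gap: 0.0852
time: 5.4
eef_pos: [0.5798, -0.0654, 0.0492]
eef_rot: [-178.8, -0.1, 101.4]
ft_force: [-0.6, -0.1, -3.6]
finger_gap: 0.0514
```

The grip is 11 mm off-centre along jig x and tilted 1.2°, so I'll open, correct and regrip.

```bash
python3 -m pendant '[[[0,0,0,0,0,0],[0,0,0,0,0,0]]]' 100
python3 -m pendant '[[[0.0105,0.002,0.003,0.2,-1.2,0.2],[0,0,0,0,0,0]]]'
```

```text
time: 5.6
eef_pos: [0.5812, -0.0655, 0.0512]
eef_rot: [-179.1, -0.0, 101.3]
ft_force: [1.0, 0.6, 0.9]
finger_gap: 0.0781
time: 5.8
eef_pos: [0.5938, -0.0633, 0.0558]
eef_rot: [179.5, 0.0, 101.6]
ft_force: [0.1, 0.1, 0.7]
finger_gap: 0.0855
```

```bash
python3 -m pendant '[[[-0.003,0,0,-0.1,0.4,0],[0,0,0,0,0,0]]]'
python3 -m pendant '[[[0,0,0,0,0,0],[0,0,0,0,0,0],[0,0,0,0,0,0],[0,0,0,0,0,0]]]' 0 50
python3 look.py w3
```

```text
time: 6.0
eef_pos: [0.591, -0.0633, 0.0562]
eef_rot: [179.9, 0.1, 101.6]
ft_force: [-0.7, -0.6, 0.2]
finger_gap: 0.0855
time: 6.4
eef_pos: [0.5907, -0.0632, 0.0561]
eef_rot: [179.9, 0.0, 101.6]
ft_force: [0.0, 0.0, 1.0]
finger_gap: 0.0514
black [236, 0, 69, 45, 2374] mean [ 0.4912 -0.0862  0.0807] rect [491.7 -86.1] [12.2 20.9] 12.8
black [173, 278, 30, 29, 345] mean [ 0.5893 -0.0984  0.0828] rect [589.  -97.9] [ 3.4 11.9] 40.8
black [358, 278, 29, 28, 336] mean [ 0.5756 -0.0306  0.0825] rect [575.5 -31.3] [11.6  3.2] 73.5
black [218, 281, 11, 86, 437] mean [ 0.5987 -0.0838  0.0825] rect [598.1 -83.9] [38.5  0.6] 11.6
black [135, 387, 24, 17, 249] mean [ 0.6402 -0.1088  0.085 ] rect [ 640.2 -108.8] [2.5 9.4] 11.8
black [400, 387, 27, 33, 679] mean [0.6266 0.0029 0.0812] rect [626.9   4. ] [17.2 11.8] 12.6
rim [201, 269, 158, 124, 4836] mean [ 0.5843 -0.0643  0.0954] rect [590.9 -62.5] [53.  53.2] 11.4
6.45 [ 0.5907092  -0.06319962  0.05611525] [1.79890636e+02 4.75196166e-02 1.01589034e+02]
```

```bash
python3 -m pendant '[[[0,0,0.02,0,0,0],[0,0,0.03,0,0,0],[0,0,0.035,0,0,0],[0,0,0.025,0,0,0],[0,0,0,0,0,0]]]'
python3 -c "
from h import *
print(state()['joint_pos'])"
```

```text
time: 6.95
eef_pos: [0.5862, -0.0632, 0.165]
eef_rot: [-179.5, -0.0, 101.6]
ft_force: [0.9, -0.5, -4.1]
finger_gap: 0.0519
[-12.12501143  24.5522286   18.09318797 101.37259111  -8.84820359
  55.95583895 111.03739563]
```

j7 is at 111°, so I turn -90° (j7 goes to about 21°).

```bash
python3 -m pendant '[[[0,0,0,0,0,-8.2],[0,0,0,0,0,-8.2],[0,0,0,0,0,-8.2],[0,0,0,0,0,-8.2],[0,0,0,0,0,-8.2]]]'
python3 -m pendant '[[[0,0,0,0,0,-8.2],[0,0,0,0,0,-8.2],[0,0,0,0,0,-8.2],[0,0,0,0,0,-8.2],[0,0,0,0,0,-8.2]]]'
```

```text
time: 7.45
eef_pos: [0.5819, -0.0629, 0.1572]
eef_rot: [-179.0, 0.1, 59.1]
ft_force: [0.4, 0.9, -3.9]
finger_gap: 0.0516
time: 7.95
eef_pos: [0.5764, -0.0625, 0.1468]
eef_rot: [-178.7, 0.8, 16.4]
ft_force: [0.6, -0.7, -4.1]
finger_gap: 0.0515
```

```bash
cat > corr.py <<'E'
from h import *
import sys
a=[float(x) for x in sys.argv[1:]]  # x y z yaw
s=state(); T=Ro.from_euler('xyz',[180,0,a[3]],degrees=True); C=Ro.from_euler('xyz',s["eef_rot"],degrees=True)
print("shift",np.round(np.array(a[:3])-s["eef_pos"],4),"turn",np.round((T*C.inv()).as_rotvec(degrees=True),2))
E
python3 -m pendant '[[[0.01,-0.002,0.002,0,0,-4.8],[0,0,0,0,0,0]]]'
python3 corr.py 0.5885 -0.0660 0.146 11.6
```

```text
time: 8.15
eef_pos: [0.5843, -0.0642, 0.1449]
eef_rot: [-178.8, 1.2, 11.1]
ft_force: [0.3, 0.3, -4.0]
finger_gap: 0.0518
shift [ 0.0042 -0.0018  0.0011] turn [-0.98 -1.39  0.46]
```

```bash
python3 -m pendant '[[[0.004,-0.002,0.002,-1,-1.4,0.5],[0,0,0,0,0,0]]]'
python3 corr.py 0.588 -0.0665 0.146 11.6; python3 look.py w4
```

```text
time: 8.35
eef_pos: [0.5861, -0.0662, 0.1436]
eef_rot: [179.9, 0.3, 11.9]
ft_force: [-0.7, 0.6, -3.2]
finger_gap: 0.0517
shift [ 0.0019 -0.0003  0.0024] turn [ 0.12 -0.26 -0.32]
black [357, 115, 36, 37, 1002] mean [0.6272 0.0015 0.0807] rect [627.9   1.1] [20.7 19.6] 86.7
black [107, 208, 34, 31, 791] mean [ 0.4882 -0.0851  0.0807] rect [487.5 -85.7] [19.1 18.6] 16.9
8.4 [ 0.58560892 -0.06611902  0.1434302 ] [179.99169355   0.35182968  11.89444463]
```

View pics/w4.png

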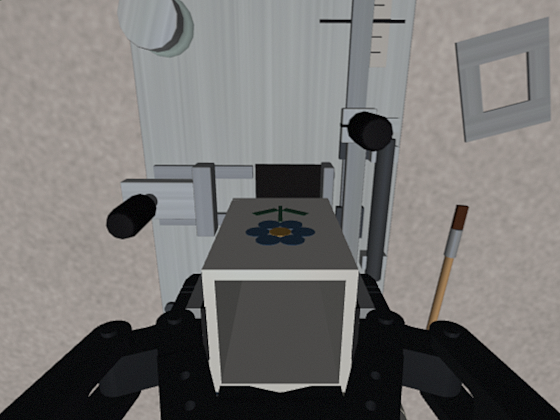

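The wrist view shows the held vase with its painted face at (280,232) towards jig +y, the sliding jaw at (204,200) drawn back and the fixed jaw at (327,180). Now I lower it, correcting on the way.

```bash
python3 -m pendant '[[[0.002,-0.0005,-0.02,0.1,-0.3,-0.3],[0,0,-0.02,0,0,0],[0,0,0,0,0,0]]]'
python3 corr.py 0.588 -0.0665 0.057 11.6
```

```text
time: 8.7
eef_pos: [0.586, -0.066, 0.1013]
eef_rot: [-179.8, 0.2, 11.8]
ft_force: [-0.5, 0.2, -4.4]
finger_gap: 0.0515
shift [ 0.002  -0.0005 -0.0443] turn [-0.12 -0.21 -0.23]
```

```bash
python3 -m pendant '[[[0.002,-0.0005,-0.018,-0.1,-0.2,-0.2],[0,0,0,0,0,0]]]'
python3 corr.py 0.588 -0.0665 0.057 11.6
```

```text
time: 8.9
eef_pos: [0.5874, -0.0667, 0.0831]
eef_rot: [-179.9, 0.1, 11.7]
ft_force: [-1.0, -0.4, -4.0]
finger_gap: 0.0515
shift [ 0.0006  0.0002 -0.0261] turn [-0.06 -0.11 -0.09]
```

```bash
python3 -m pendant '[[[0.0007,0,-0.012,-0.1,-0.1,-0.1],[0,0,-0.008,0,0,0],[0.001,0,-0.003,0,0,0],[0,0,0,0,0,0]]]'
python3 corr.py 0.588 -0.0665 0.0565 11.6
```

```text
time: 9.3
eef_pos: [0.5903, -0.067, 0.061]
eef_rot: [180.0, -0.1, 11.6]
ft_force: [-0.1, -0.5, -3.5]
finger_gap: 0.0513
shift [-0.0023  0.0005 -0.0045] turn [ 0.02  0.12 -0.03]
```

```bash
python3 -m pendant '[[[-0.0025,0,-0.002,0,0.1,0],[0,0,-0.0015,0,0,0],[0,0,-0.0015,0,0,0],[0,0,0,0,0,0]]]'
python3 corr.py 0.588 -0.0665 0.0565 11.6
```

```text
time: 9.7
eef_pos: [0.5884, -0.0672, 0.0573]
eef_rot: [180.0, -0.1, 11.6]
ft_force: [-0.4, -0.0, -3.5]
finger_gap: 0.0512
shift [-0.0004  0.0007 -0.0008] turn [-0.    0.12 -0.03]
```

```bash
python3 -m pendant '[[[0,0.0005,-0.001,0,0.1,0],[0,0,-0.001,0,0,0],[0,0,-0.001,0,0,0],[0,0,0,0,0,0]]]'
```

```text
time: 10.1
eef_pos: [0.5887, -0.0673, 0.0572]
eef_rot: [-179.9, -0.1, 11.6]
ft_force: [-0.2, -0.6, -3.7]
finger_gap: 0.0515
```

```bash
python3 -m pendant '[[[0,0.0005,-0.003,0,0.1,0],[0,0,-0.003,0,0,0]]]'
```

```text
time: 10.3
eef_pos: [0.5898, -0.0673, 0.056]
eef_rot: [-179.8, -0.1, 11.6]
ft_force: [-13.4, 5.2, 43.5]
finger_gap: 0.0515
```

```bash
python3 -m pendant '[[[-0.001,0.0005,0.001,0,0,0]]]'
python3 -m pendant '[[[0,0,0,0,0,0],[0,0,0,0,0,0],[0,0,0,0,0,0]]]' 100
python3 -m pendant '[[[0,0,0,0,0,0]]]'; python3 corr.py 0.588 -0.0665 0.0565 11.6
```

```text
time: 10.4
eef_pos: [0.5895, -0.0669, 0.058]
eef_rot: [-179.8, -0.2, 11.6]
ft_force: [-0.2, 0.2, -4.2]
finger_gap: 0.0513
time: 10.7
eef_pos: [0.5907, -0.0668, 0.0584]
eef_rot: [-179.9, -0.4, 11.6]
ft_force: [-0.4, -0.7, -0.1]
finger_gap: 0.0853
time: 10.8
eef_pos: [0.5908, -0.0668, 0.0581]
eef_rot: [-179.9, -0.4, 11.6]
ft_force: [-0.6, 0.2, -0.4]
finger_gap: 0.0853
shift [-0.0028  0.0003 -0.0016] turn [-0.2   0.35  0.  ]
```

```bash
python3 -m pendant '[[[-0.002,0,0.02,-0.2,0.3,0],[0,0,0.03,0,0,0],[0,0,0.04,0,0,0],[0,0,0.05,0,0,0],[-0.03,-0.006,0.02,0,0,0]]]'
python3 -m pendant '[[[-0.04,-0.007,0,0,0,0],[0,0,0,0,0,0]]]'
python3 look.py w5;python3 - <<'E'
from h import *
c=cam("top");np.savez("top1.npz",**c);P=cloud(c);v,u=np.mgrid[:420,:560]
m=((abs(u-312)<28)&(abs(v-190)<28)&(abs(P[...,2]-.0965)<.008)&(c["im"].max(2)>100)).astype(np.uint8)
k,l,st,ce=cv2.connectedComponentsWithStats(m);i=1+np.argmax(st[1:,4]);q=P[l==i];print("top",st[i],q.mean(0),cv2.minAreaRect(q[:,:2].astype(np.float32)*1000))
E
```

```text
time: 11.3
eef_pos: [0.5573, -0.0716, 0.2178]
eef_rot: [179.9, 0.5, 11.7]
ft_force: [0.2, -0.5, 1.0]
finger_gap: 0.0852
time: 11.5
eef_pos: [0.5149, -0.0807, 0.2205]
eef_rot: [179.9, 0.3, 11.6]
ft_force: [-0.0, 0.1, 0.2]
finger_gap: 0.0854
black [427, 108, 29, 28, 576] mean [0.6266 0.001  0.0806] rect [627.3   1.1] [20.  20.2] 57.4
black [237, 179, 23, 24, 408] mean [ 0.4874 -0.0856  0.0808] rect [487.6 -86.1] [18.2 19. ] 86.2
rim [342, 167, 72, 63, 1182] mean [ 0.59   -0.0656  0.0958] rect [590.3 -66.8] [52.5 52.6] 11.5
11.55 [ 0.51764279 -0.07963675  0.22093177] [1.79876987e+02 1.56477510e-01 1.16787469e+01]
top [296 170  30  36 190] [ 0.59134057 -0.0550757   0.09698585] ((589.5711059570312, -65.86663055419922), (52.11690902709961, 51.49799346923828), 11.7744722366333)
```

View pics/w5.png

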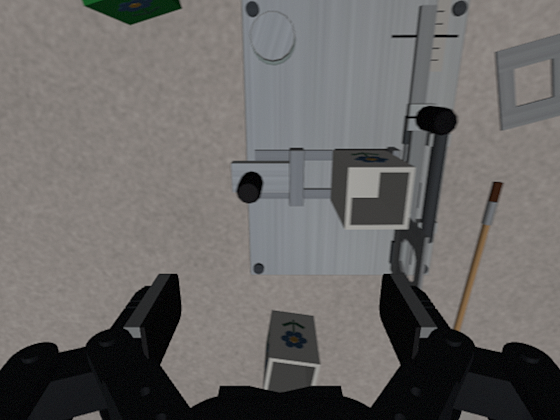

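The vase stands in the nest at (375,195) with its rim at (0.590,-0.0665), z 0.096, yaw 11.5°. The flower faces +y, at (370,155). The knob is at (249,187), so I grasp it next, opening along jig x.

```bash
python3 -m pendant '[[[-0.03,-0.0065,0,0,0,0],[0,0,-0.04,0,0,0],[0,0,-0.04,0,0,0],[0,0,0,0,0,0]]]' 60
python3 corr.py 0.4876 -0.0861 0.047 11.6
```

```text
time: 12.0
eef_pos: [0.4933, -0.0837, 0.1402]
eef_rot: [179.8, -0.3, 12.0]
ft_force: [0.0, -0.6, 0.5]
finger_gap: 0.0516
shift [-0.0057 -0.0024 -0.0932] turn [ 0.19  0.3  -0.38]
```

```bash
python3 -m pendant '[[[-0.006,-0.0025,-0.02,0.2,0.3,-0.4],[0,0,-0.03,0,0,0],[0,0,-0.025,0,0,0],[0,0,-0.015,0,0,0],[0,0,0,0,0,0]]]'
python3 corr.py 0.4876 -0.0861 0.047 11.6
```

```text
time: 12.5
eef_pos: [0.4943, -0.0862, 0.0506]
eef_rot: [179.9, -0.1, 11.7]
ft_force: [0.0, -0.5, 0.8]
finger_gap: 0.0511
shift [-0.0067  0.0001 -0.0036] turn [ 0.1   0.12 -0.09]
```

```bash
python3 -m pendant '[[[-0.0067,0,-0.003,0,0,0],[0,0,0,0,0,0]]]'
python3 -m pendant '[[[0,0,0,0,0,0],[0,0,0,0,0,0],[0,0,0,0,0,0],[0,0,0,0,0,0]]]' 0 50
```

```text
time: 12.7
eef_pos: [0.4892, -0.0864, 0.049]
eef_rot: [179.8, -0.2, 11.7]
ft_force: [-0.5, 0.1, 0.1]
finger_gap: 0.0511
time: 13.1
eef_pos: [0.4902, -0.0863, 0.0511]
eef_rot: [179.8, -0.3, 11.7]
ft_force: [0.8, -1.7, -8.8]
finger_gap: 0.0205
```

```bash
python3 -m pendant '[[[0.007,0.0014,0,0,0,0],[0.007,0.0014,0,0,0,0],[0.006,0.0012,0,0,0,0],[0,0,0,0,0,0]]]'
```

```text
time: 13.5
eef_pos: [0.5107, -0.0821, 0.0511]
eef_rot: [179.9, -0.2, 11.7]
ft_force: [0.3, 0.3, -1.2]
finger_gap: 0.0201
```

```bash
python3 -m pendant '[[[0.004,0.0008,0,0,0,0],[0.003,0.0006,0,0,0,0]]]'
python3 -m pendant '[[[0.003,0.0006,0,0,0,0]]]'
```

```text
time: 13.7
eef_pos: [0.5176, -0.0806, 0.0511]
eef_rot: [179.9, -0.1, 11.7]
ft_force: [-4.9, -1.0, 4.0]
finger_gap: 0.0205
time: 13.8
eef_pos: [0.518, -0.0805, 0.051]
eef_rot: [-180.0, 0.2, 11.7]
ft_force: [-20.0, -2.7, 19.2]
finger_gap: 0.0202
```

```bash
python3 -m pendant '[[[0.004,0.0008,0,0,0,0]]]'
python3 -m pendant '[[[0,0,0,0,0,0]]]'
python3 -m pendant '[[[0,0,0,0,0,0],[0,0,0,0,0,0],[0,0,0,0,0,0]]]' 60
```

```text
time: 13.9
eef_pos: [0.5179, -0.0805, 0.0509]
eef_rot: [-179.8, 0.6, 11.6]
ft_force: [-21.4, -2.2, 23.1]
finger_gap: 0.0202
time: 14.0
eef_pos: [0.5177, -0.0806, 0.0511]
eef_rot: [-179.8, 0.6, 11.6]
ft_force: [3.3, 0.6, -5.7]
finger_gap: 0.0201
time: 14.3
eef_pos: [0.5201, -0.0802, 0.0517]
eef_rot: [-179.9, 0.4, 11.6]
ft_force: [-0.1, -0.0, -0.1]
finger_gap: 0.0516
```

```bash
python3 -m pendant '[[[0,0,0.02,0,0,0],[0,0,0.04,0,0,0],[0,0,0.05,0,0,0],[0,0,0.05,0,0,0],[0,0,0,0,0,0]]]'
python3 look.py w6
```

```text
time: 14.8
eef_pos: [0.5205, -0.0802, 0.2166]
eef_rot: [-180.0, 0.4, 11.6]
ft_force: [-0.2, -0.1, -0.5]
finger_gap: 0.0514
black [423, 108, 28, 28, 561] mean [0.6263 0.0009 0.0806] rect [627.    1.3] [20.5 18.5] 68.3
black [266, 180, 24, 23, 434] mean [ 0.5169 -0.0792  0.0809] rect [517.  -79.5] [19.3 17.9] 12.1
rim [338, 167, 72, 64, 1397] mean [ 0.5912 -0.0654  0.0952] rect [591.5 -66.5] [52.5 52.4] 11.7
rim [409, 238, 13, 80, 279] mean [ 0.6439 -0.1235  0.0995] rect [ 644.4 -125.4] [ 4.  74.3] 12.1
14.85 [ 0.51931564 -0.0793648   0.2140834 ] [-179.90704602    0.58896987   11.6546752 ]
```

View pics/w6.png

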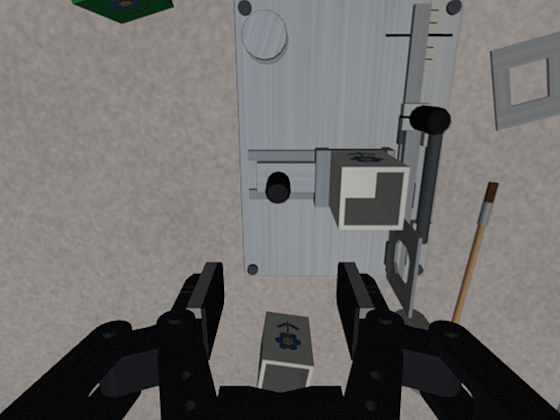

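The picture shows the jaw closed against the vase at (320,180), the vase square in the nest at (368,195), and the grip at (430,120). I move to the grip.

```bash
python3 -m pendant '[[[0.036,0.0267,0.003,0,0,0],[0.036,0.0267,0,0,0,0],[0.036,0.0267,0,0,0,0],[0,0,0,0,0,0]]]'
python3 -m pendant '[[[0,0,-0.03,0,-0.4,0],[0,0,-0.03,0,0,0],[0,0,0,0,0,0]]]'
python3 corr.py 0.627 0.0010 0.045 11.6
```

```text
time: 15.25
eef_pos: [0.6293, 0.0052, 0.2146]
eef_rot: [-179.7, 0.6, 11.6]
ft_force: [0.0, 0.6, -0.2]
finger_gap: 0.0509
time: 15.55
eef_pos: [0.6295, 0.0068, 0.1491]
eef_rot: [-179.8, 0.3, 11.8]
ft_force: [-0.8, -0.2, 0.5]
finger_gap: 0.0511
shift [-0.0025 -0.0058 -0.1041] turn [-0.15 -0.39 -0.17]
```

```bash
python3 -m pendant '[[[-0.0025,-0.006,-0.02,-0.2,-0.4,-0.2],[0,0,-0.02,0,0,0],[0,0,0,0,0,0]]]'
python3 corr.py 0.627 0.0010 0.045 11.6
```

```text
time: 15.85
eef_pos: [0.6266, 0.0002, 0.1084]
eef_rot: [179.9, 0.1, 11.5]
ft_force: [-0.9, 0.7, 0.7]
finger_gap: 0.0512
shift [ 0.0004  0.0008 -0.0634] turn [ 0.08 -0.05  0.07]
```

```bash
python3 -m pendant '[[[0,0.001,-0.02,0,0,0],[0,0,-0.02,0,0,0],[0,0,-0.015,0,0,0],[0,0,-0.005,0,0,0],[0,0,0,0,0,0]]]'
python3 corr.py 0.627 0.0010 0.045 11.6
```

```text
time: 16.35
eef_pos: [0.6299, 0.0004, 0.0527]
eef_rot: [179.9, -0.3, 11.5]
ft_force: [-0.8, -1.2, -0.4]
finger_gap: 0.051
shift [-0.0029  0.0006 -0.0077] turn [0.03 0.29 0.12]
```

```bash
python3 -m pendant '[[[-0.003,0.0005,-0.006,0,0.2,0.1],[0,0,-0.002,0,0,0],[0,0,0,0,0,0]]]'
python3 -m pendant '[[[0,0,0,0,0,0],[0,0,0,0,0,0],[0,0,0,0,0,0],[0,0,0,0,0,0]]]' 0 80
python3 corr.py 0.613 0.0695 0.047 11.6
```

```text
time: 16.65
eef_pos: [0.628, 0.0008, 0.0463]
eef_rot: [179.9, -0.2, 11.6]
ft_force: [-0.1, 0.0, -0.0]
finger_gap: 0.0514
time: 17.05
eef_pos: [0.6293, 0.001, 0.0474]
eef_rot: [179.9, -0.4, 11.6]
ft_force: [0.5, -0.3, -2.8]
finger_gap: 0.0194
shift [-0.0163  0.0685 -0.0004] turn [ 0.    0.39 -0.01]
```

```bash
python3 -m pendant '[[[-0.002,0.0098,0,0,0,0],[-0.003,0.0147,0,0,0,0],[-0.003,0.0147,0,0,0,0],[-0.003,0.0147,0,0,0,0]]]'
python3 corr.py 0.613 0.0695 0.047 11.6
```

```text
time: 17.45
eef_pos: [0.6204, 0.0443, 0.0475]
eef_rot: [179.1, -0.6, 11.1]
ft_force: [5.6, -7.8, -4.6]
finger_gap: 0.02
shift [-0.0074  0.0252 -0.0005] turn [0.77 0.74 0.51]
```

```bash
python3 -m pendant '[[[-0.0027,0.0125,0,0.4,0.4,0.3],[-0.0025,0.012,0,0,0,0],[0,0.001,0,0,0,0]]]'
python3 corr.py 0.613 0.0695 0.047 11.6
python3 - <<'E'
from h import *
c=cam("side");np.savez("s2.npz",**c);d=cam("wrist");np.savez("w7.npz",**d);e=cam("top")
p=proj(c,[0.613,0.07,0.03]).astype(int);print(p)
cr=lambda im,u,v:cv2.resize(im[max(v-35,0):v+35,max(u-50,0):u+50],(400,280),interpolation=cv2.INTER_CUBIC)
q=proj(e,[0.613,0.07,0.03]).astype(int)
cv2.imwrite("pics/m7.png",np.vstack([np.hstack([cr(c["im"],*p),cr(e["im"],*q)]),np.hstack([cv2.resize(d["im"],(400,300))]*1+[np.zeros((300,400,3),np.uint8)])]))
E
```

```text
time: 17.75
eef_pos: [0.6165, 0.063, 0.0474]
eef_rot: [178.9, -0.4, 11.2]
ft_force: [3.3, -7.7, -2.7]
finger_gap: 0.0199
shift [-0.0035  0.0065 -0.0004] turn [0.99 0.56 0.41]
[290 190]
```

View pics/m7.png

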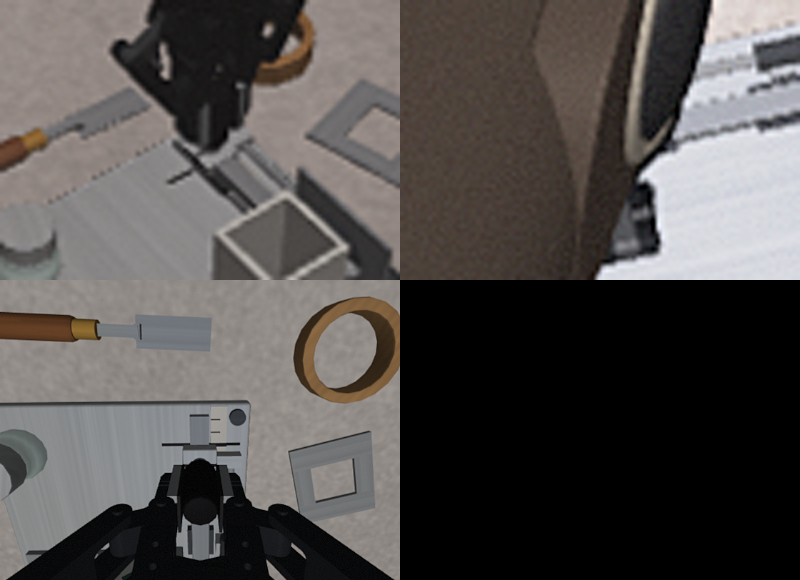

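The side crop shows the gripper holding the grip just short of the line. The wrist view shows the mark line at (200,443) and the foot block's front edge at about (200,450). By kinematics the slide is at about 63 mm, so about 7 mm more.

```bash
python3 -m pendant '[[[-0.0016,0.008,0,0.5,0.3,0.2],[-0.0002,0.002,0,0,0,0]]]'
python3 corr.py 0.6153 0.0696 0.047 11.6
```

```text
time: 18.1
eef_pos: [0.6162, 0.0643, 0.0474]
eef_rot: [178.9, -0.2, 11.0]
ft_force: [2.8, -8.1, -3.6]
finger_gap: 0.0199
shift [-0.0009  0.0053 -0.0004] turn [1.01 0.45 0.56]
```

```bash
python3 -m pendant '[[[-0.0018,0.009,0,1,0.5,0.5]]]'
python3 -m pendant '[[[-0.0014,0.007,0,0.5,0.2,0.3]]]'
python3 corr.py 0.6153 0.0696 0.047 11.6
```

```text
time: 18.2
eef_pos: [0.6151, 0.0691, 0.0474]
eef_rot: [179.7, -0.0, 11.4]
ft_force: [4.8, -9.8, -4.9]
finger_gap: 0.0195
time: 18.3
eef_pos: [0.6145, 0.0721, 0.0474]
eef_rot: [180.0, 0.0, 11.5]
ft_force: [4.1, -9.7, -4.8]
finger_gap: 0.02
shift [ 0.0008 -0.0025 -0.0004] turn [ 0.05 -0.03  0.07]
```

```bash
python3 -m pendant '[[[-0.0004,0.002,0,0,0,0]]]'
python3 -m pendant '[[[-0.0008,0.004,0,0,0,0]]]'
python3 - <<'E'
from h import *
s=state();print(s["time"],s["eef_pos"],s["ft_force"],s["finger_gap"])
d=cam("wrist");np.savez("w8.npz",**d)
p=proj(d,[0.615,0.0695,0.03]).astype(int);m=proj(d,[0.590-.0257+.049,-.0665+.1254+.01,.012]);print(p,m)
cr=d["im"][max(p[1]-110,0):p[1]+40,max(p[0]-100,0):p[0]+100];print(max(p[1]-110,0),max(p[0]-100,0))
cv2.imwrite("pics/m8.png",cv2.resize(cr,None,fx=4,fy=4,interpolation=cv2.INTER_CUBIC))
s=state();print(s["time"],s["eef_pos"],s["ft_force"])
E
```

```text
time: 18.4
eef_pos: [0.6148, 0.0705, 0.0474]
eef_rot: [179.7, -0.0, 11.4]
ft_force: [3.1, -8.1, -4.6]
finger_gap: 0.0197
time: 18.5
eef_pos: [0.6149, 0.0701, 0.0475]
eef_rot: [179.4, -0.1, 11.2]
ft_force: [4.1, -10.4, -5.2]
finger_gap: 0.0196
18.5 [0.61491851 0.07014609 0.04745111] [  4.14331704 -10.37479976  -5.24949784] 0.019602890628929562
[280 260] [276.82463898 245.38811555]
150 180
18.55 [0.61483603 0.07054782 0.04745183] [ 3.81877029 -9.22203726 -3.63158553]
```

View pics/m8.png

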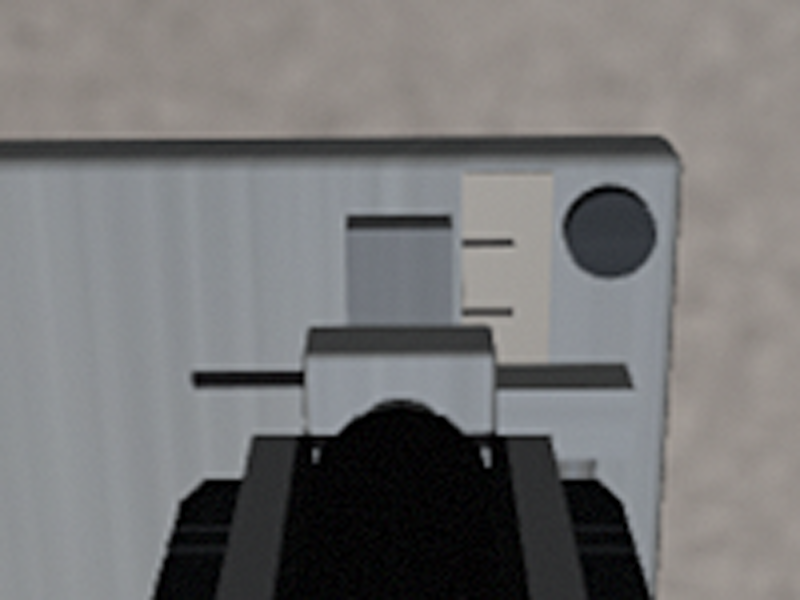

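```bash
python3 - <<'E'
from h import *
d=dict(np.load("w8.npz"));y=np.array([-.201,.9796]);o=np.array([.5895,-.0665])
for n,u,v,h in(("mark",220,379,.012),("mark",290,379,.012),("foot front top",400,352,.032),("foot front bottom",400,328,.0125),("index",312,437,.032),("index",492,437,.032),("plate edge +y=160",400,157,.012),("knob top",400,402,.082)):
    X=ray(d,180+u/4,150+v/4,h); print(n,X.round(4),"jig y %.1f"%(1000*(X[:2]-o)@y))
E
```

```text
mark [0.5904 0.0648 0.012 ] jig y 128.4
mark [0.5999 0.0667 0.012 ] jig y 128.3
foot front top [0.6124 0.0826 0.032 ] jig y 141.4
foot front bottom [0.6134 0.0774 0.0125] jig y 136.2
index [0.6038 0.069  0.032 ] jig y 129.8
index [0.626  0.0734 0.032 ] jig y 129.7
plate edge +y=160 [0.6087 0.1012 0.012 ] jig y 160.4
knob top [0.6088 0.1003 0.082 ] jig y 159.5
```

Index line at jig y 129.7, mark at 128.4, so the slide is out about 71 mm and inside tolerance. I check that it settles there, and that the vase and jaw are still right in the side view.

```bash
python3 - <<'E'
from h import *
for i in range(4):
    c=cam("side");s=state();print(s["time"],s["eef_pos"].round(4) if hasattr(s["eef_pos"],"round") else s["eef_pos"],np.round(s["ft_force"],1),np.abs(s["qvel"]).max())
p=proj(c,[.59,-.05,.06]).astype(int)
P=cloud(c);v,u=np.mgrid[:420,:560]
m=((abs(u-p[0])<45)&(abs(v-p[1])<45)&(abs(P[...,2]-.096)<.004)&(c["im"].max(2)>90)).astype(np.uint8)
k,l,st,ce=cv2.connectedComponentsWithStats(m);i=1+np.argmax(st[1:,4]);q=P[l==i];print(st[i],q.mean(0),cv2.minAreaRect(q[:,:2].astype(np.float32)*1000))
cv2.imwrite("pics/s9.png",cv2.resize(c["im"][p[1]-75:p[1]+75,p[0]-100:p[0]+100],None,fx=4,fy=4,interpolation=cv2.INTER_CUBIC))
E
```

```text
18.6 [0.6148 0.0706 0.0474] [ 3.4 -9.7 -4.7] 0.33592014710338824
18.65 [0.6148 0.0706 0.0474] [ 2.7 -8.9 -4.7] 0.15556348042551207
18.7 [0.6148 0.0706 0.0474] [ 4.9 -8.8 -3.3] 0.10880698637231874
18.75 [0.6148 0.0706 0.0474] [ 3.6 -8.3 -5.1] 0.07380779976309722
[293 203  34  26 167] [ 0.58941797 -0.0677664   0.09558538] ((590.1663208007812, -66.28315734863281), (52.87064743041992, 53.97705078125), 11.799601554870605)
```

View pics/s9.png

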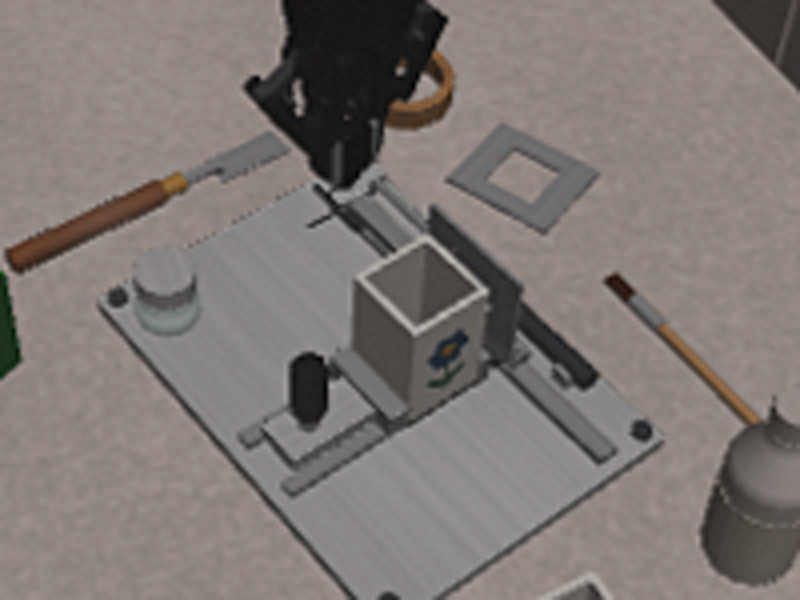

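The side view shows the vase upright in the nest with its flower on the -y face at (447,360). Its plain -x side and the sliding jaw meet at (375,385), the mask plate stands in front of the vase at (480,280), and the gripper holds the grip at the mark. All is still, so I hand in.

```bash
python3 -c "
from station import workorder
print(workorder.hand_in())"
```

```text
the job is handed in; nothing more can be done
None
```

The job is done and handed in at about 18.8 s on the robot's clock; hand-in gave no verdict. I drew the sliding jaw back about 31 mm and gave the vase a quarter turn. I then stood it on the nest pad, pushed the jaw up against it until it met about 20 N, and pulled the mask slide out to the line, where the gripper still holds it.

| Last check | Measured | Limit |
|---|---|---|
| Slide travel | 71 mm by the wrist camera, about 71 mm by arm motion | 66–74 mm |
| Arm at the end | still, with about 9 N of spring pull on the tool | holding, over 2 N |
| Vase rim | (0.590, -0.066) m, about 1 mm from the nest centre | 5 mm along x, 7 mm along y |
| Vase turn | 11.8° against the jig's 11.6° | 0.1 rad (5.7°) |
| Vase top height | 96 mm, upright on the pad | – |

- **Finish:** The flower faces jig +y and -y, the mask plate stands in front of the vase, and the side view shows the other bench things where they were.
- **Slips on the way:**
  - The first grip on the vase was 11 mm off-centre, so I regripped it before lifting.
  - While setting it down I pressed on the nest with about 44 N at the wrist for a moment.
  - I then eased up and released it about 2 mm high.
- **Camera disagreement:** The camera estimates of the jig's origin differed by 2–4 mm. The jaw gap was judged only by the push contact and the pictures.

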